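Mark the third place of the spice rack and push the tin home in it

ROBOT

A 7-joint arm with a two-finger parallel gripper is mounted at the origin on a cart in front of the work surface, level with it; the furniture and walls round the work are solid. World frame = base frame: x ahead of the robot, y to its left, z up, the work surface at z = 0. Lengths are in m, angles in rad, forces in N, time in s.
With the tool pointing down it reaches from about 0.4 to 0.85 m from the base axis. Payload 10.4 kg.
Tool frame: the origin (TCP) lies midway between the tips of the shut fingers; the grasp point (between the pads) lies 19 mm behind it; z points along the fingers, y is the line along which they close (so a half turn about z gives the same grasp; the last joint's range is limited). The gripper opens to 87 mm and grips with 3 to 60 N. Pads are 19 mm wide; open, the fingers measure 117 mm over their backs; the gripper's body (75 mm by 190 mm) begins 51 mm behind the grasp point.
Start: joints at [1.312, 0.332, -0.065, 1.46, 0.022, 1.35, -0.088], TCP at [0.146, -0.608, 0.188] pointing down, gripper open.
Joint ranges: [-2.6, 2.6], [-0.5, 2.12], [-1.47, 1.34], [0.16, 2.42], [-1.27, 4.41], [0.06, 2.06], [-2.6, 2.6]. Speed limits (rad/s): [2.22, 2.22, 2.79, 2.79, 3.14, 3.14, 3.14].

INTERFACE

Orientations are given as a unit quaternion [x, y, z, w].
In Python, from bench import r gives the robot as it stands.
- The arm moves only by the tool arm_command, never from a script. Its arguments are lists of equal length, an entry for each row: "xyz": the shift along the world's x, y, z in m, a list of three; "rot": the turn, a rotation vector about the world's x, y, z in rad, a list of three. In form: {"xyz": [[tx, ty, tz], ...], "rot": [[ax, ay, az], ...]}. A call has 1 to 20 rows; each row is the pose to reach, as a shift and turn from the pose commanded when the call began; what a row does not reach only later rows make up. A row lasts 1/12 s, in which the tool goes at most 41.7 mm and 7.16 degrees, less where a joint would pass 70% of its speed; a pose out of reach is approached as far as the arm can. A call with a gripper value outside its range is refused whole. "grip" is the opening, from 0 (shut) to 1 (fully open), set as the call begins (left out, the last holds). The fingers move at their own pace and stop on an object; "squeeze" is the grip in N (left out, the last holds). Time passes only in rows, so rows that repeat a pose let the fingers close. It gives the time, the measured TCP pose, the force, the opening and the grip force at its end, in the units of the state.
- r.read_state(): the state, without advancing time (a new reading comes with each control period).
- r.camera(name): name is "scene" or "top"; returns the picture (384x512x3 uint8, red, green, blue); there is no depth.
- r.camera_model(name): a dict with "fx", "fy", "cx", "cy" (pixels), "k1" (the pictures are not rectified: a ray, as slopes to the right and down, at radius r is drawn at 1 + k1 r^2 times it, then the intrinsics apply), "T" (4x4, takes a point from camera to world coordinates). Camera axes: x right, y up, looking along -z (the intrinsics and any distortion apply to the point x, -y, -z); pixel columns grow to the right and rows downward; lengths in m; the calibration is good to about 2 mm. A picture is of the moment at which its call begins. camera_model takes no time and is no camera call.
- r.close_job(): hands the job in; it is judged then, once.
Trained networks look in the newest picture that a camera, given by its name, has taken for a name from the list of things; names that differ only in an ending like _2 or _b are one class to them, and where a whole thing is asked for, a point or a joint stands for the part that bears it (a point fixed in the world has none). Each returns a list of dicts, best first, with "conf" (0 to 1); they miss things now and then, are a little off and sometimes report something else, mostly with a low value. They report only what shows in the picture. A call takes as long as a camera call. They do not tell look-alikes from the thing itself.
- r.look_for(label, camera): "at" ([x, y, z] in m, in the coordinates of the camera as it stood for that picture, good to about 4 mm: the middle of the surface that is visible of it).
- r.spot_point(label, camera): "at" ([x, y, z] in m, in the coordinates of the camera as it stood for that picture, good to about 4 mm: a listed point, or the origin of a listed thing).
The state is a dict: "time": time; "joint_positions": joint angles; "joint_vel": joint speeds; "joint_torque": joint torques, N m; "ee_pos": TCP position; "eef_rot": TCP orientation; "ft_force": force on the tool from outside, world axes, zero at the start; "torque": the same for the moment, N m; "width": finger opening in m; "grip_force": force on a finger pad.
Only numpy, scipy, OpenCV 4.12 (cv2) and the standard library are available. Lean on these libraries where they do the work, as an engineer would, in place of code of your own. Each camera call takes 0.05 s, during which the arm holds its last target. There are 200 camera calls.

TASK

Run a fingertip along the spice rack's rail from the left, sliding the label clip with it and counting the gaps below, until the clip stands over the middle of the third gap from the left. Then push the loose spice tin standing in front of the rack along the worktop into that third gap, fully home against the back board. Only push: pick nothing up, keep the tin upright, and leave the tins already in the rack and everything beside it where they are.

Things in the scene. Friction and masses are not known exactly. Their poses are not given: they have to be found in the camera images.
- rack: Low wooden comb rack, fixed, 404 mm wide (y), 56 deep (x). Origin on the worktop, mid-width; x to its back (away from the robot), y to its left as the robot sees it. Seven dividers 8 mm thick, 30 high, at y = 198, 132, 66, 0, -66, -132, -198 mm; noses at x = -24 mm, front face of the back board (38 high) at x = 22 mm. End brackets at y = +-198 mm, x = 10 to 36 mm, reach 65 mm high.
- gap_first (a point): Middle of the mouth of the first gap from the left, on the worktop, on the line of the noses. Axes as the rack's. Six gaps in all, each 58 mm wide, 46 mm deep, open to front and top, the worktop as floor; their middles follow every 66 mm towards -y. In the rack's frame they lie, from the left, at y = 165, 99, 33, -33, -99, -165 mm.
- rail_mid (a point): Middle of the rail, on its axis: a straight round steel rod 8 mm thick along y of the rack, over the back board (x = 27 mm of the rack), axis 54 mm above the worktop, from bracket to bracket (y = -198 to 198 mm). Axes as the rack's. A wall shelf hangs farther back: front edge at world x = 0.58 m, underside 0.47 m above the worktop.
- label_clip (a joint): Place of the label clip along the rail, m: 0 with its middle over the middle of the first gap (y = 165 mm of the rack), growing as it slides right (towards -y of the rack) to 0.33 over the sixth; its y = 0.165 - joint. Starts near the first gap; about 1.2 N of friction; stays where it is left; cannot turn or come off.
- clip_center (a point): Middle of the label clip, on the rail's axis. A dark block 16 x 26 x 16 mm (x, y, z of the rack) round the rail, on it an upright blank label plate 4 mm thick in x, 30 mm wide in y, from 6 to 32 mm above this point (top 86 mm above the worktop). Pushed on its left edge it slides right.
- tin_center (a point): Centre (half-way up) of the loose spice tin: upright, closed, straight-sided, steel, 52 mm across, 40 mm high, about 0.13 kg. It stands on the worktop in front of the rack, left or right of the third gap or before it. Fully home its centre is at x = -4 mm of the rack and its front 6 mm proud of the noses; it has 3 mm of play each side in a gap.
- tin: The same loose tin; origin at the centre of its underside, z up.
- tin_first: An identical tin that already stands home in the first gap from the left (origin at the centre of its underside). To be left alone.
- tin_fifth: An identical tin that already stands home in the fifth gap from the left (origin at the centre of its underside). To be left alone.
- spice_jar: Glass spice jar with a red cap, 45 mm across, 106 mm high, standing to the right of the work; origin under its centre. To be left alone.
- pepper: Wooden pepper mill, 58 mm across, 170 mm high, standing to the right of the work; origin under its centre. To be left alone.
- salt: Glass salt shaker, 44 mm across, 90 mm high, standing to the right of the work; origin under its centre. To be left alone.
Mind the look-alikes: they are no part of the job. Leave any green look-alike of the tin alone.

How it is judged:
On the way, in this order (a step that is already met when the one before it is completed fails the run):
1. the label clip has been slid over the middle of the third gap (value of joint label_clip between 0.12 and 0.144 m), for 0.2 s.
2. the loose tin stands home in the third gap (x of tin in the frame of rack above -0.009 m and y of tin in the frame of rack between 0.026 and 0.04 m and height (world z) of tin below 0.004 m and angle between tin's own z axis and vertical below 0.08 rad), for 0.2 s.
At the end, for the whole second after the job is handed in: The label clip stands within 12 mm of the middle of the third gap; the loose tin stands upright and at rest on the worktop in the third gap, within 5 mm of fully home against the back board (all of step 1 and all of step 2 and linear speed of tin below 0.01 m/s); the robot touches nothing.
It fails at once if the loose tin is lifted off the worktop (height (world z) of tin above 0.012 m).
It fails at once if the loose tin is tipped (angle between tin's own z axis and vertical above 0.4 rad).
It fails at once if a tin already in the rack is moved (distance of any of tin_first, tin_fifth from where it was at the start of the episode above 0.015 m).
It fails at once if the spice jar, pepper mill or salt shaker is moved (distance of any of spice_jar, pepper, salt from where it was at the start of the episode above 0.015 m).
It also fails if it takes over 70 s, if anything falls off the work surface, if the arm or the gripper's body presses on something with over 40 N, if the wrist force passes 120 N, or if a joint passes its speed limit or range.

## Working session

There is one attempt and no reset: what is moved stays moved. The work goes in short steps, Python scripts to look and compute and a tool call to move; the robot and the scene stay as the last step left them, time stands still between calls to the robot, and variables do not carry over. Pictures are saved under pics/ and viewed, at most 10 in all, crops included, and the job is handed in when it is done.

Besides the shell and the picture viewer there is one more tool, called after "Emit:" as name(argument=value, ...) on one line, values as JSON. arm_command: Moves the arm, as the interface text tells. Its arguments: {"type":"object","properties":{"xyz":{"type":"array"},"rot":{"type":"array"},"grip":{"type":"number"},"squeeze":{"type":"number"}},"required":["xyz","rot"]}

```bash
mkdir -p pics; ls
cat > h.py <<'E'
from bench import r
import numpy as np, cv2
def w(cam,p):
    T=np.array(r.camera_model(cam)["T"]); return (T@np.r_[p,1])[:3]
def proj(cam,P):
    m=r.camera_model(cam); T=np.linalg.inv(np.array(m["T"])); p=T@np.r_[P,1]
    u,v=p[0]/-p[2],-p[1]/-p[2]; k=1+m["k1"]*(u*u+v*v)
    return m["fx"]*u*k+m["cx"],m["fy"]*v*k+m["cy"]
def ray(cam,px,z):
    m=r.camera_model(cam);T=np.array(m["T"]);d=np.array([(px[0]-m["cx"])/m["fx"],(px[1]-m["cy"])/m["fy"]]);q=d.copy()
    for _ in range(20): q=d/(1+m["k1"]*(q@q))
    v=T[:3,:3]@[q[0],-q[1],-1]; o=T[:3,3]; return o+v*(z-o[2])/v[2]
def snap(cam,name):
    im=r.camera(cam); cv2.imwrite(f"pics/{name}.png",im[:,:,::-1]); return im
E
python3 - <<'E'
from h import *
a=snap("scene","s0");b=snap("top","t0")
cv2.imwrite("pics/both0.png",cv2.resize(np.vstack([a,b]),None,fx=.78,fy=.78)[:,:,::-1])
for c in("scene","top"):
  for l in("rack","gap_first","rail_mid","clip_center","tin_center","tin","tin_first","tin_fifth","spice_jar","pepper","salt"):
    for d in r.spot_point(l,c)[:3]: print(c,l,round(d["conf"],2),w(c,d["at"]).round(4))
s=r.read_state();print(s["time"],s["ee_pos"],s["eef_rot"],s["width"])
E
```

```text
pics
scene rack 0.82 [ 0.4744  0.202  -0.0035]
scene rack 0.64 [0.3881 0.2381 0.0173]
scene rack 0.4 [ 0.4529  0.3747 -0.0072]
scene gap_first 0.93 [ 4.289e-01  3.665e-01 -3.000e-04]
scene rail_mid 0.62 [0.5038 0.2109 0.05  ]
scene clip_center 0.43 [0.4897 0.3358 0.0506]
scene tin_center 0.74 [0.3271 0.3793 0.0143]
scene tin_center 0.58 [0.3381 0.1212 0.0145]
scene tin_center 0.57 [0.3716 0.0136 0.0156]
scene tin 0.66 [ 0.336   0.1188 -0.0068]
scene tin 0.64 [ 0.3667  0.0115 -0.0043]
scene tin 0.63 [0.3268 0.378  0.001 ]
scene tin_first 0.64 [ 0.4564  0.3709 -0.0083]
scene tin_fifth 0.53 [ 0.483   0.1039 -0.0018]
scene spice_jar 0.77 [ 0.4715 -0.1612 -0.0055]
scene pepper 0.81 [ 0.5722 -0.2638 -0.0063]
scene salt 0.59 [ 4.663e-01 -2.994e-01  4.000e-04]
scene salt 0.4 [ 0.4303  0.3666 -0.0021]
top rack 0.59 [ 0.4799  0.2032 -0.0032]
top gap_first 0.79 [4.305e-01 3.658e-01 4.000e-04]
top gap_first 0.38 [ 0.4812  0.1014 -0.0063]
top rail_mid 0.92 [0.5019 0.2057 0.0521]
top clip_center 0.58 [0.4848 0.334  0.0528]
top tin_center 0.88 [0.3326 0.3742 0.0212]
top tin_center 0.57 [0.3388 0.1178 0.0224]
top tin_center 0.55 [0.3895 0.2401 0.0196]
top tin 0.84 [0.3358 0.1179 0.001 ]
top tin 0.57 [ 0.3882  0.2409 -0.0034]
top tin 0.57 [0.3675 0.0122 0.0013]
top tin_first 0.8 [ 0.45    0.3679 -0.0019]
top tin_fifth 0.64 [ 0.483   0.1033 -0.0043]
top spice_jar 0.61 [ 0.4712 -0.1629  0.0024]
top spice_jar 0.26 [ 0.4777  0.2029 -0.0048]
top spice_jar 0.18 [4.505e-01 3.656e-01 1.000e-04]
top pepper 0.96 [ 0.5726 -0.26   -0.0013]
top pepper 0.38 [ 0.4511  0.3661 -0.0013]
top salt 0.79 [ 0.4681 -0.3029  0.0006]
1.2 [ 0.14598989 -0.60773328  0.18797197] [9.93063051e-01 1.17583059e-01 1.22077384e-05 3.86657322e-05] 0.08728520560818458
```

View pics/both0.png

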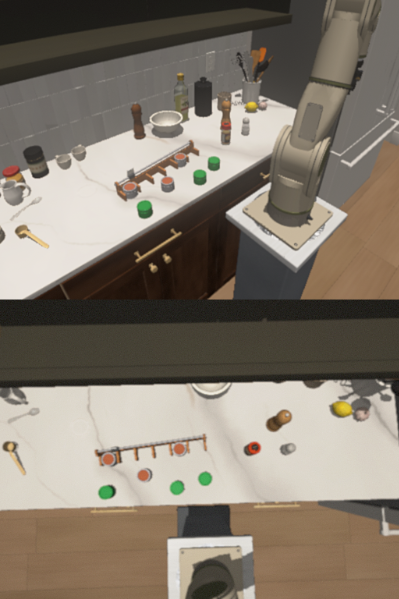

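Run:
```python
from h import *
b=cv2.imread("pics/t0.png")
pts=np.array([proj("top",p) for p in [(.3,.42,0),(.3,-.02,0),(.55,.42,0),(.55,-.02,0)]]);x0,y0=np.maximum(pts.min(0).astype(int)-8,0);x1,y1=pts.max(0).astype(int)+8
print(x0,y0,x1,y1)
c=b[y0:y1,x0:x1];s=min(800/c.shape[1],600/c.shape[0]);print(s)
cv2.imwrite("pics/t0c.png",cv2.resize(c,None,fx=s,fy=s,interpolation=cv2.INTER_CUBIC))
```

```text
116 160 281 264
4.848484848484849
```

View pics/t0c.png

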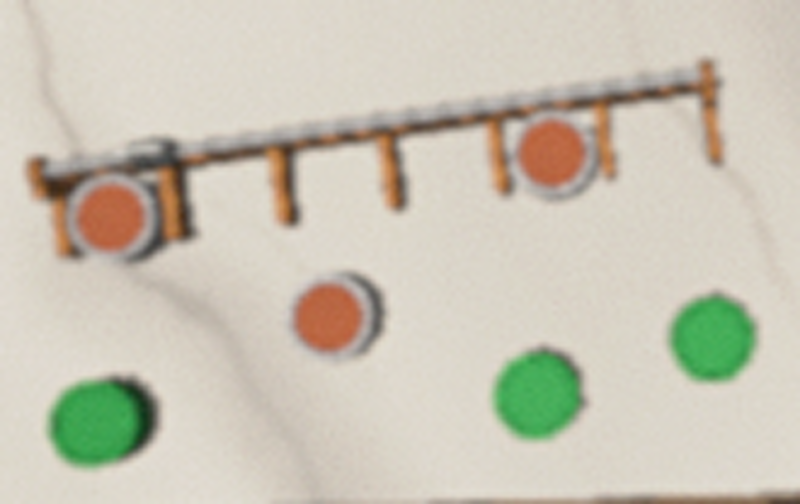

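The top crop shows the loose red tin at crop (330,317), just before gap 3, with the clip at (155,155). Tins stand in gaps 1 and 5, and three green look-alikes lie around them. Next I refine the poses.

Run:
```python
from h import *
from scipy.optimize import least_squares
nose=[(65,252),(180,236),(288,221),(398,206),(505,190),(610,176),(716,161)]
ys=[.198,.132,.066,0,-.066,-.132,-.198]
W=np.array([ray("top",(x/4.848+116,y/4.848+160),.03)[:2] for x,y in nose])
def f(q):
    c,s=np.cos(q[2]),np.sin(q[2]); return np.concatenate([np.array([q[0]-.024*c-y*s,q[1]-.024*s+y*c])-p for y,p in zip(ys,W)])
o=least_squares(f,[.477,.2025,.124]);print(o.x,np.abs(o.fun).max())
im=cv2.imread("pics/t0.png");hsv=cv2.cvtColor(im,cv2.COLOR_BGR2HSV)
m=((hsv[...,0]<12)&(hsv[...,1]>120)&(hsv[...,2]>120)).astype(np.uint8)
n,_,st,ce=cv2.connectedComponentsWithStats(m)
x,y,a=o.x;R=np.array([[np.cos(a),np.sin(a)],[-np.sin(a),np.cos(a)]])
def inr(p): return R@(np.array(p[:2])-[x,y])
for i in range(1,n):
    if st[i,4]>60: p=ray("top",ce[i],.04);print(st[i,4],p.round(4),inr(p).round(4))
for p in [(.4897,.3358),(.4848,.334),ray("top",(155/4.848+116,155/4.848+160),.07)]: print("clip",inr(p).round(4))
for p in [(-.088,.048)]:0
```

```text
[0.4759248  0.20088256 0.11192615] 0.003220266012160841
143 [ 0.4769 -0.1743  0.04  ] [-0.0409 -0.3729]
122 [0.4817 0.1042 0.04  ] [-0.0051 -0.0968]
124 [0.4503 0.3665 0.04  ] [-0.007   0.1674]
126 [0.388  0.2379 0.04  ] [-0.0833  0.0466]
clip [0.0288 0.1325]
clip [0.0237 0.1313]
clip [0.0213 0.1279]
```

Emit:
arm_command(xyz=[[0.025,0.026,0.014],[0.05,0.052,0.028],[0.075,0.08,0.042],[0.1,0.106,0.056],[0.128,0.132,0.07],[0.154,0.158,0.082],[0.171,0.193,0.082],[0.188,0.228,0.082],[0.205,0.263,0.082],[0.222,0.298,0.082],[0.239,0.333,0.082],[0.256,0.368,0.082],[0.273,0.403,0.082],[0.29,0.438,0.082],[0.307,0.473,0.082],[0.324,0.508,0.082],[0.324,0.508,0.082]], rot=[[0,0,-0.02],[0,0,-0.04],[0,0,-0.06],[0,0,-0.08],[0,0,-0.1],[0,0,-0.119],[0,0,-0.119],[0,0,-0.119],[0,0,-0.119],[0,0,-0.119],[0,0,-0.119],[0,0,-0.119],[0,0,-0.119],[0,0,-0.119],[0,0,-0.119],[0,0,-0.119],[0,0,-0.119]], grip=0)

```text
time: 2.62
ee_pos: [0.4724, -0.0916, 0.2705]
eef_rot: [0.998, 0.063, 0.001, -0.001]
ft_force: [-0.1, 0.5, -0.5]
width: 0.0008
grip_force: 0.0
```

Emit:
arm_command(xyz=[[0.001,0.035,0],[0.002,0.07,0],[0.003,0.105,0],[0.004,0.14,0],[0.005,0.175,0],[0.006,0.21,-0.01],[0.007,0.245,-0.02],[0.008,0.28,-0.03],[0.009,0.315,-0.04],[0.01,0.35,-0.05],[0.011,0.385,-0.06],[0.012,0.42,-0.07],[0.012,0.45,-0.07],[0.012,0.478,-0.07],[0.012,0.478,-0.07],[0.012,0.478,-0.07],[0.012,0.478,-0.07]], rot=[[0,0,0],[0,0,0],[0,0,0],[0,0,0],[0,0,0],[0,0,0],[0,0,0],[0,0,0],[0,0,0],[0,0,0],[0,0,0],[0,0,0],[0,0,0],[0,0,0],[0,0,0],[0,0,0],[0,0,0]])

```text
time: 4.03
ee_pos: [0.4823, 0.3777, 0.1998]
eef_rot: [0.998, 0.058, -0.0, 0.0]
ft_force: [0.6, -0.8, -0.2]
width: 0.0003
grip_force: 0.0
```

Emit:
arm_command(xyz=[[0,0,-0.03],[0,0,-0.06],[0,0,-0.09],[0,0,-0.11],[0,0,-0.12],[0,0,-0.13],[0,0,-0.13]], rot=[[0,0,0],[0,0,0],[0,0,0],[0,0,0],[0,0,0],[0,0,0],[0,0,0]])

```text
time: 4.62
ee_pos: [0.4822, 0.377, 0.069]
eef_rot: [0.998, 0.058, -0.0, 0.001]
ft_force: [0.5, -0.9, -0.6]
width: 0.0007
grip_force: 0.0
```

Run:
```python
from h import *
def crop(cam,name):
    b=snap(cam,name)[:,:,::-1]
    pts=np.array([proj(cam,p) for p in [(.4,.42,0),(.4,.1,0),(.52,.42,.15),(.52,.1,.15)]]);x0,y0=np.maximum(pts.min(0).astype(int)-15,0);x1,y1=pts.max(0).astype(int)+15
    return cv2.resize(b[y0:y1,x0:x1],(780,int(780*(y1-y0)/(x1-x0))),interpolation=cv2.INTER_CUBIC)
a=crop("scene","s1");cv2.imwrite("pics/s1c.png",a[:600]);print(a.shape)
s=r.read_state();print(s["ee_pos"],s["ft_force"])
```

```text
(689, 780, 3)
[0.48251813 0.37771724 0.07029365] [-0.11872463 -0.36622125 -0.0792323 ]
```

View pics/s1c.png

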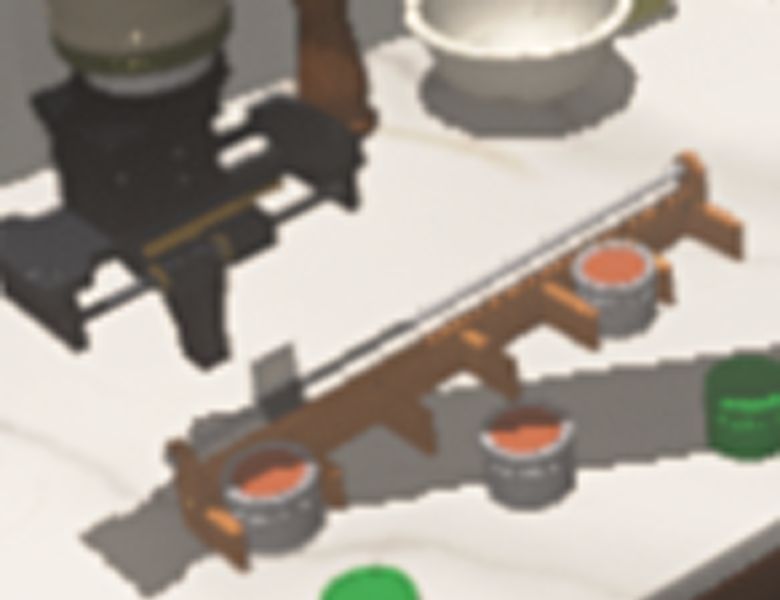

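Emit:
arm_command(xyz=[[0.0006,-0.005,0],[0.0012,-0.01,0],[0.0018,-0.015,0],[0.0023,-0.02,0],[0.0035,-0.03,0],[0.0047,-0.04,0],[0.0058,-0.05,0],[0.007,-0.06,0],[0.0082,-0.07,0],[0.0091,-0.078,0],[0.0099,-0.085,0],[0.0105,-0.09,0],[0.0105,-0.09,0]], rot=[[0,0,0],[0,0,0],[0,0,0],[0,0,0],[0,0,0],[0,0,0],[0,0,0],[0,0,0],[0,0,0],[0,0,0],[0,0,0],[0,0,0],[0,0,0]])

```text
time: 5.75
ee_pos: [0.493, 0.2869, 0.0699]
eef_rot: [0.998, 0.058, 0.0, 0.0]
ft_force: [-0.5, -0.4, 0.1]
width: 0.0003
grip_force: 0.0
```

```bash
cat >> h.py <<'E'
X,Y,A=.4755,.203,.117
Rr=np.array([[np.cos(A),np.sin(A)],[-np.sin(A),np.cos(A)]])
def inr(p): return Rr@(np.array(p[:2])-[X,Y])
def out(p): return Rr.T@np.array(p)+[X,Y]
def crop(cam,name,box):
    b=snap(cam,name)[:,:,::-1]
    pts=np.array([proj(cam,p) for p in box]);x0,y0=np.maximum(pts.min(0).astype(int)-10,0);x1,y1=pts.max(0).astype(int)+10
    s=min(780/(x1-x0),590/(y1-y0)); print(name,x0,y0,s)
    cv2.imwrite(f"pics/{name}c.png",cv2.resize(b[y0:y1,x0:x1],None,fx=s,fy=s,interpolation=cv2.INTER_CUBIC))
E
python3 - <<'E'
from h import *
crop("scene","s2",[(.4,.4,0),(.4,.15,0),(.52,.4,.1),(.52,.15,.1)])
r.camera("top")
for c in("scene","top"):
  for d in r.spot_point("clip_center",c)[:3]: p=w(c,d["at"]);print(c,round(d["conf"],2),p.round(4),inr(p).round(4))
s=r.read_state();print(s["ee_pos"],s["ft_force"],inr(s["ee_pos"]))
E
```

```text
s2 131 174 6.020408163265306
scene 0.53 [0.4898 0.3363 0.0539] [0.0297 0.1307]
[0.49231068 0.2889264  0.07004772] [ 0.75601422  0.07156921 -1.01373562] [0.02672622 0.08337658]
```

View pics/s2c.png

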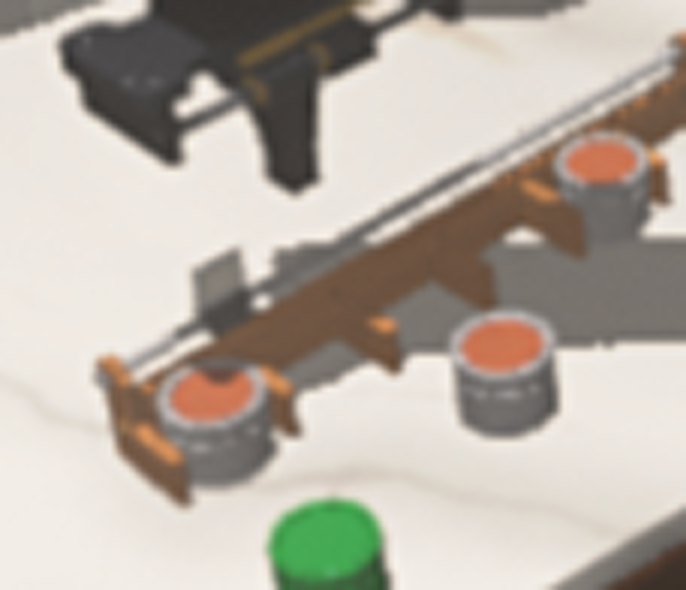

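The clip at (220,290) did not move, and the fingertip at (293,187) seems to have passed behind or above it. I'll compare the projected TCP with where the tip appears.

Run:
```python
from h import *
def P(p): 
    u=proj("scene",p); return np.round([(u[0]-131)*6.02,(u[1]-174)*6.02],0)
print("tcp",P((.4925,.288,.07)))
for y in(.165,.131,.1,.066,-.198,.198):
  q=out((.027,y)); print(y,"rail",P((*q,.054)),"plate top",P((*q,.086)))
q=out((-.0827,.0455));print("tin top",P((*q,.04)))
q=out((-.004,.165));print("tin1 top",P((*q,.04)))
im=cv2.imread("pics/s2.png");print(r.camera_model("scene"))
```

```text
tcp [298. 231.]
0.165 rail [168. 332.] plate top [158. 281.]
0.131 rail [224. 300.] plate top [215. 249.]
0.1 rail [274. 272.] plate top [266. 221.]
0.066 rail [327. 242.] plate top [320. 192.]
-0.198 rail [683.  41.] plate top [681.  -6.]
0.198 rail [111. 364.] plate top [100. 312.]
tin top [501. 336.]
tin1 top [209. 382.]
{'fx': 371.58074223399336, 'fy': 371.58074223399336, 'cx': 256.5677559045022, 'cy': 184.7027999344336, 'k1': -0.07266915945488923, 'T': array([[-0.65265761,  0.4066738 , -0.63926087, -0.34893316],
       [-0.75764223, -0.3548063 ,  0.54780538,  0.70211692],
       [-0.00403569,  0.84186039,  0.53968028,  0.75183165],
       [ 0.        ,  0.        ,  0.        ,  1.        ]])}
```

Run:
```python
from h import *
crop("top","t2",[(.38,.42,0),(.38,.1,0),(.6,.42,.1),(.6,.1,.1)])
u=np.array(proj("top",(.4925,.288,.07)));print(u, proj("top",(.4925,.288,.14)))
print(r.read_state()["time"], r.read_state()["joint_positions"],r.camera_model("top")["T"])
```

```text
t2 101 136 5.531914893617022
[163.14897253 188.12519737] (np.float64(156.43826660108687), np.float64(185.4250455386728))
6.0 [ 0.09637647  0.45050769 -0.87359085  1.71196631  0.37320195  1.1552889
 -2.33493639] [[-0.02834445  0.99469064 -0.09892987  0.38777091]
 [-0.99954197 -0.02715377  0.01336161  0.0466641 ]
 [ 0.01060435  0.09926328  0.9950047   1.04140455]
 [ 0.          0.          0.          1.        ]]
```

View pics/t2c.png

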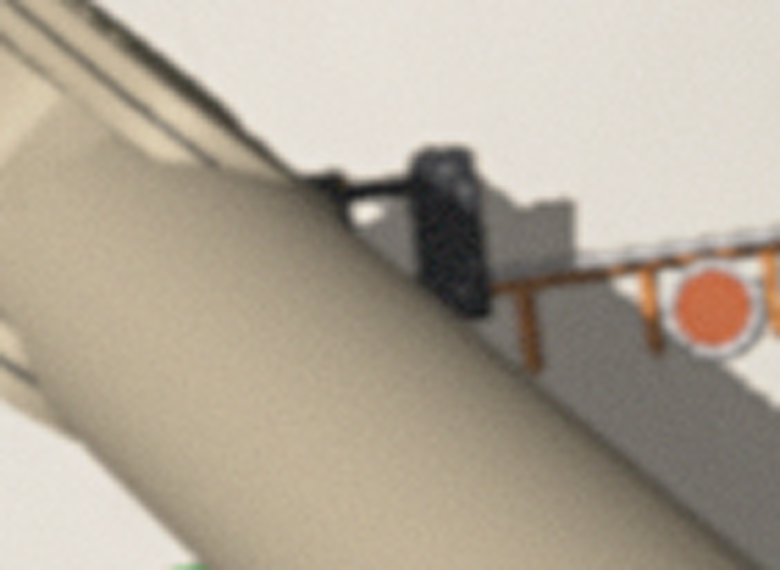

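Run:
```python
from h import *
for z in(.12,.15,.18,.21):
  print(z,ray("top",(101+450/5.532,136+230/5.532),z), ray("top",(101+450/5.532,136+152/5.532),z), ray("top",(101+450/5.532,136+312/5.532),z))
for z in(.07,.098):print(z,ray("scene",(131+293/6.02,174+187/6.02),z))
s=r.read_state();print(s["eef_rot"])
```

```text
0.12 [0.51405145 0.22442692 0.12      ] [0.55218682 0.22411796 0.12      ] [0.47429022 0.22474381 0.12      ]
0.15 [0.50993989 0.21863914 0.15      ] [0.5468336  0.21834024 0.15      ] [0.47147324 0.21894571 0.15      ]
0.18 [0.50582832 0.21285136 0.18      ] [0.54148038 0.21256252 0.18      ] [0.46865626 0.21314762 0.18      ]
0.21 [0.50171675 0.20706358 0.21      ] [0.53612717 0.2067848  0.21      ] [0.46583928 0.20734952 0.21      ]
0.07 [0.52784265 0.26982249 0.07      ]
0.098 [0.4918371  0.28757503 0.098     ]
[ 9.98270566e-01  5.87865048e-02 -7.41093332e-06 -1.53706563e-04]
```

The top view agrees with the reported x and y. In the scene view the fingertip sits about 28 mm higher than the reported TCP, so it passed over the plate. I'll go back and descend with force checks.

Emit:
arm_command(xyz=[[-0.0035,0.03,0],[-0.007,0.06,0],[-0.0105,0.09,0],[-0.0105,0.09,0],[-0.0105,0.09,-0.005],[-0.0105,0.09,-0.01],[-0.0105,0.09,-0.015],[-0.0105,0.09,-0.015]], rot=[[0,0,0],[0,0,0],[0,0,0],[0,0,0],[0,0,0],[0,0,0],[0,0,0],[0,0,0]])

```text
time: 6.67
ee_pos: [0.4821, 0.3764, 0.0533]
eef_rot: [0.998, 0.058, -0.001, 0.001]
ft_force: [-0.6, 0.2, 0.4]
width: 0.0
grip_force: 0.0
```

Run:
```python
from h import *
crop("scene","s3",[(.4,.4,0),(.4,.2,0),(.52,.4,.1),(.52,.2,.1)])
s=r.read_state();print(s["ee_pos"],s["ft_force"],proj("scene",s["ee_pos"]))
im=cv2.imread("pics/s3.png").max(2)
u,v=proj("scene",s["ee_pos"]);u=int(u);v=int(v)
print(u,v);print(im[v-24:v+6,u-8:u+9])
```

```text
s3 131 180 6.413043478260869
[0.48225545 0.37675999 0.05404491] [-0.7230138   0.75948112 -0.80891382] (np.float64(156.9176476959414), np.float64(230.2439010946881))
156 230
[[ 72  67  67  67  65  67  66  67  65  61  79 148 215 237 240 241 241]
 [ 80  66  66  66  66  66  67  66  65  59  81 156 229 244 243 240 239]
 [ 89  71  66  67  68  66  65  66  65  59  80 154 228 242 242 240 239]
 [ 89  72  66  67  68  66  66  66  64  59  83 161 230 242 241 240 240]
 [ 77  67  66  66  66  66  65  66  64  59  93 184 241 243 241 240 240]
 [ 88  59  65  66  66  65  66  66  64  59  95 190 243 243 241 240 240]
 [125  62  61  65  66  66  67  67  65  59  96 191 243 243 241 240 240]
 [168  85  59  63  66  66  67  67  66  59  96 190 243 243 241 240 240]
 [220 124  62  62  65  66  66  67  66  60  95 189 243 243 240 240 240]
 [236 169  86  60  65  66  66  68  66  61  95 188 243 243 241 240 241]
 [244 221 119  61  63  66  67  69  66  61  97 189 244 244 241 242 242]
 [244 234 137  67  62  67  67  67  68  62  91 178 240 244 241 238 226]
 [243 234 153  76  61  66  68  68  67  63  75 139 217 240 229 196 167]
 [24
[... 503 characters left out ...]
241 242 243 243 244 245 247 246 246 245 245 244 226 162 103]
 [241 241 241 242 243 245 246 244 239 238 239 240 238 222 174 126  98]
 [241 242 242 241 235 236 237 222 175 159 159 157 150 138 118 105 100]
 [242 243 241 224 172 158 159 148 126 113 106 106 103 103 106 110 111]
 [243 244 235 172 125 120 122 121 117 111 107 108 110 113 118 122 123]
 [244 244 235 158 121 121 119 114 110 108 109 111 120 122 123 123 120]
 [233 225 214 149 117 114 111 109 108 110 113 117 123 122 117 117 116]
 [167 148 147 121 110 109 109 112 113 119 123 123 119 118 115 114 113]
 [111 107 111 107 109 110 113 119 125 126 125 120 115 114 111 109 108]
 [101 107 110 107 110 115 119 123 125 122 119 114 112 110 108 109 109]]
```

Emit:
arm_command(xyz=[[0,0,-0.004],[0,0,-0.008],[0,0,-0.011],[0,0,-0.011],[0,0,-0.011]], rot=[[0,0,0],[0,0,0],[0,0,0],[0,0,0],[0,0,0]])

```text
time: 7.13
ee_pos: [0.482, 0.3782, 0.0438]
eef_rot: [0.998, 0.058, -0.0, 0.0]
ft_force: [-0.3, -0.1, 0.6]
width: 0.0003
grip_force: 0.0
```

Run:
```python
from h import *
crop("scene","s4",[(.4,.4,0),(.4,.2,0),(.52,.4,.1),(.52,.2,.1)])
s=r.read_state();print(s["ee_pos"],s["ft_force"])
im=cv2.imread("pics/s4.png").max(2)
print(im[215:240,150:166])
```

```text
s4 131 180 6.413043478260869
[0.48203141 0.37829313 0.04399688] [0.11540157 0.17160874 0.35068817]
[[ 58  62  63  62  63  63  62  56  93 188 243 243 240 240 241 242]
 [ 56  61  63  62  64  64  62  56  93 187 243 243 241 242 241 237]
 [ 60  57  62  64  63  64  63  57  93 187 243 243 240 238 225 185]
 [ 85  57  61  63  63  66  63  57  94 187 244 243 228 195 166 135]
 [125  61  60  64  64  65  64  59  91 182 242 243 217 151 124 123]
 [152  74  58  63  63  64  65  60  79 154 230 242 219 149 121 127]
 [166  82  58  62  65  65  64  61  69 128 210 241 227 159 124 128]
 [196 101  57  62  64  65  65  62  67 118 203 242 230 169 128 128]
 [226 120  56  61  62  65  64  62  59 102 193 241 230 170 127 124]
 [233 143  73  60  60  62  61  60  57  93 185 240 232 174 126 112]
 [238 202 148  96  63  57  62  80 111 150 207 241 231 165 112  88]
 [243 242 232 175 114  79 108 161 209 239 245 245 225 161 102  75]
 [242 244 246 237 198 164 195 237 240 242 241 222 173 125  96  81]
 [242 243 246 245 235 228 232 220 174 156 149 137 116 103  98  87]
 [241 235 234 221 176 161 160 143 112 103 101 101 104 108 109 100]
 [235 179 154 147 126 117 114 109 103 105 108 110 116 121 122 115]
 [234 154 118 119 116 111 108 106 106 110 118 120 122 121 117 116]
 [211 147 115 112 109 107 106 109 111 115 120 120 116 116 114 114]
 [136 115 108 108 107 109 111 118 123 120 118 116 113 113 112 111]
 [105 104 107 110 112 118 123 124 123 118 115 112 110 109 107 107]
 [108 106 108 113 118 121 124 121 117 114 109 107 105 106 107 106]
 [110 109 112 118 121 117 117 115 112 107 105 105 107 107 107 107]
 [111 114 113 116 117 115 116 114 109 105 104 107 106 107 108 105]
 [114 115 113 112 114 117 116 112 106 103 105 107 107 106 105 104]
 [113 115 112 111 114 115 114 109 105 104 107 107 105 104 109 123]]
```

View pics/s4c.png

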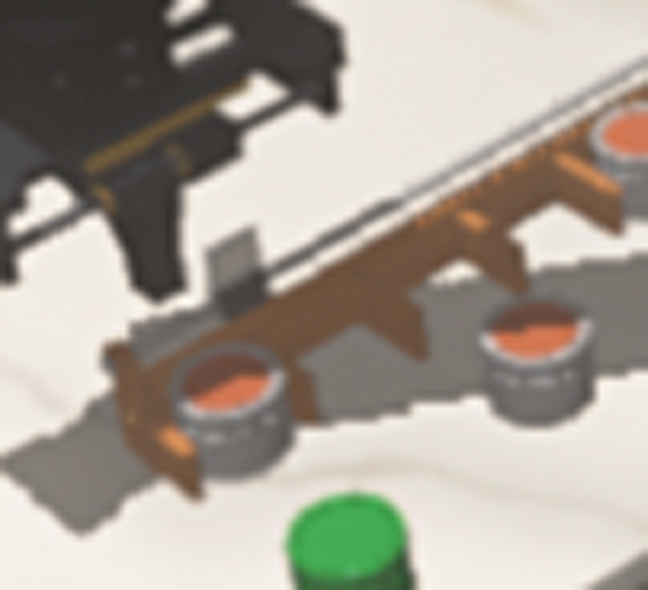

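The fingertip at (157,295) is now level with the label plate at (235,260) and left of it, so I push.

Emit:
arm_command(xyz=[[0.0006,-0.005,-0.002],[0.0012,-0.01,-0.002],[0.0018,-0.015,-0.002],[0.0023,-0.02,-0.002],[0.0029,-0.025,-0.002],[0.0035,-0.03,-0.002],[0.0041,-0.035,-0.002],[0.0047,-0.04,-0.002],[0.0058,-0.05,-0.002],[0.007,-0.06,-0.002],[0.007,-0.06,-0.002]], rot=[[0,0,0],[0,0,0],[0,0,0],[0,0,0],[0,0,0],[0,0,0],[0,0,0],[0,0,0],[0,0,0],[0,0,0],[0,0,0]])

```text
time: 8.1
ee_pos: [0.4899, 0.3153, 0.0418]
eef_rot: [0.998, 0.057, -0.0, 0.001]
ft_force: [0.2, -0.6, -0.2]
width: 0.0003
grip_force: 0.0
```

Run:
```python
from h import *
crop("scene","s5",[(.4,.4,0),(.4,.18,0),(.52,.4,.1),(.52,.18,.1)])
for c in("scene",):
  for l in("clip_center","tin"):
   for d in r.spot_point(l,c)[:3]: p=w(c,d["at"]);print(c,l,round(d["conf"],2),p.round(4),inr(p).round(4))
s=r.read_state();print(s["ee_pos"],s["ft_force"],inr(s["ee_pos"]))
```

```text
s5 131 177 6.2105263157894735
scene clip_center 0.74 [0.5019 0.2109 0.0496] [0.0271 0.0048]
scene clip_center 0.48 [0.4909 0.2909 0.0513] [0.0256 0.0855]
scene tin 0.84 [ 0.3884  0.2402 -0.0021] [-0.0822  0.0471]
scene tin 0.84 [0.3265 0.3775 0.0008] [-0.1277  0.1907]
scene tin 0.79 [ 0.3356  0.1179 -0.0056] [-0.1489 -0.0682]
[0.48918932 0.3178223  0.04202088] [ 0.84295724  0.25192605 -0.72401686] [0.02699931 0.11243929]
```

View pics/s5c.png

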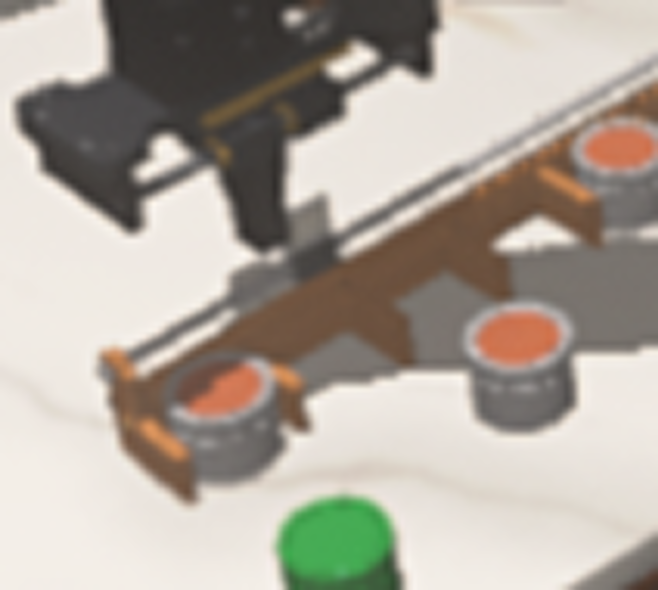

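The clip, at (315,235), moves with the finger and now sits at about y=0.087 of the rack. I'll push on towards 0.033.

Emit:
arm_command(xyz=[[0.0006,-0.005,0],[0.0012,-0.01,0],[0.0018,-0.015,0],[0.0023,-0.02,0],[0.0029,-0.025,0],[0.0035,-0.03,0],[0.0041,-0.035,0],[0.0047,-0.04,0],[0.0053,-0.045,0],[0.0058,-0.05,0],[0.0058,-0.05,0]], rot=[[0,0,0],[0,0,0],[0,0,0],[0,0,0],[0,0,0],[0,0,0],[0,0,0],[0,0,0],[0,0,0],[0,0,0],[0,0,0]])

```text
time: 9.17
ee_pos: [0.4953, 0.2668, 0.0419]
eef_rot: [0.998, 0.058, 0.0, 0.0]
ft_force: [0.6, -0.3, 0.6]
width: 0.0006
grip_force: 0.0
```

Run:
```python
from h import *
crop("scene","s6",[(.38,.4,0),(.38,.12,0),(.52,.4,.1),(.52,.12,.1)])
for c in("scene",):
   for d in r.spot_point("clip_center",c)[:3]: p=w(c,d["at"]);print(c,round(d["conf"],2),p.round(4),inr(p).round(4))
s=r.read_state();print(s["ee_pos"],s["ft_force"],inr(s["ee_pos"]))
# overlay predicted clip for y=.033 : block front face & plate corners, rack noses
b=cv2.imread("pics/s6c.png");h=b.shape
pts=np.array([proj("scene",p) for p in [(.38,.4,0),(.38,.12,0),(.52,.4,.1),(.52,.12,.1)]]);x0,y0=np.maximum(pts.min(0).astype(int)-10,0);x1,y1=pts.max(0).astype(int)+10
sc=min(780/(x1-x0),590/(y1-y0))
def d(x,y,z,c):
    u=proj("scene",(*out((x,y)),z)); cv2.circle(b,(int((u[0]-x0+.5)*sc),int((u[1]-y0+.5)*sc)),2,c,-1)
for yy in(.018,.048):
  for z in(.06,.086): d(.025,yy,z,(0,0,255))
for yy in(.066,0,.132,-.066,.198): d(-.024,yy,.03,(255,0,0))
cv2.imwrite("pics/s6o.png",b)
```

```text
s6 131 171 5.619047619047619
scene 0.7 [0.5021 0.2081 0.047 ] [0.027  0.0019]
[0.49508151 0.2676496  0.04191593] [-0.09116272  0.38139546  0.41654729] [0.02699439 0.06192179]
```

View pics/s6o.png

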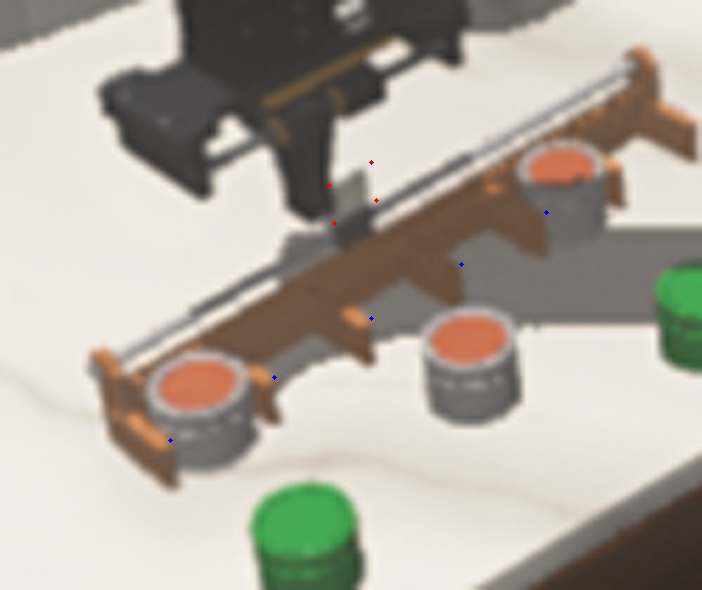

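The clip plate at (350,190) is about 4 mm short of the target, so I'll push 4 mm more, then back off and lift.

Emit:
arm_command(xyz=[[0.0003,-0.002,0],[0.0005,-0.004,0],[0.0005,-0.004,0],[0.0005,-0.004,0],[0.0005,-0.004,0],[0.0,0.003,0],[0,0.012,0],[0,0.016,0.02],[0,0.016,0.05],[0,0.016,0.08],[0,0.016,0.1],[0,0.016,0.1]], rot=[[0,0,0],[0,0,0],[0,0,0],[0,0,0],[0,0,0],[0,0,0],[0,0,0],[0,0,0],[0,0,0],[0,0,0],[0,0,0],[0,0,0]])

```text
time: 10.27
ee_pos: [0.4963, 0.2871, 0.1466]
eef_rot: [0.998, 0.059, 0.003, -0.001]
ft_force: [1.1, -0.1, 0.2]
width: 0.0005
grip_force: 0.0
```

Emit:
arm_command(xyz=[[-0.015,-0.003,0],[-0.035,-0.007,0],[-0.055,-0.011,0],[-0.075,-0.015,0],[-0.095,-0.019,0],[-0.115,-0.023,0],[-0.135,-0.026,0],[-0.153,-0.03,0],[-0.153,-0.03,-0.03],[-0.153,-0.03,-0.06],[-0.153,-0.03,-0.08],[-0.153,-0.03,-0.08],[-0.153,-0.03,-0.08]], rot=[[0,0,-0.05],[0,0,-0.11],[0,0,-0.17],[0,0,-0.23],[0,0,-0.29],[0,0,-0.35],[0,0,-0.4],[0,0,-0.43],[0,0,-0.43],[0,0,-0.43],[0,0,-0.43],[0,0,-0.43],[0,0,-0.43]], grip=0.3)

```text
time: 11.35
ee_pos: [0.3436, 0.2508, 0.0841]
eef_rot: [0.988, -0.154, -0.003, -0.003]
ft_force: [-0.1, 0.3, -0.2]
width: 0.0258
grip_force: 0.0
```

Run:
```python
from h import *
crop("scene","s7",[(.3,.38,0),(.3,.15,0),(.52,.38,.1),(.52,.15,.1)])
r.camera("top")
for c in("scene","top"):
  for l in("clip_center","tin"):
   for d in r.spot_point(l,c)[:3]: p=w(c,d["at"]);print(c,l,round(d["conf"],2),p.round(4),inr(p).round(4))
s=r.read_state();print(s["ee_pos"],s["eef_rot"],s["ft_force"],s["width"],inr(s["ee_pos"]))
u=np.array(proj("scene",s["ee_pos"]));print(u)
```

```text
s7 137 174 5.175438596491228
scene clip_center 0.49 [0.5011 0.2393 0.0518] [0.0297 0.0331]
scene clip_center 0.29 [ 0.5753 -0.265  -0.0075] [ 0.0444 -0.4764]
scene tin 0.79 [ 0.3284  0.3778 -0.0016] [-0.1257  0.1907]
scene tin 0.73 [ 0.3896  0.2404 -0.0013] [-0.081   0.0471]
scene tin 0.55 [ 0.3357  0.1197 -0.0037] [-0.1486 -0.0664]
top clip_center 0.62 [0.498  0.2368 0.0516] [0.0263 0.031 ]
top tin 0.78 [3.383e-01 1.159e-01 1.000e-04] [-0.1465 -0.0705]
top tin 0.62 [ 0.3882  0.239  -0.0032] [-0.0825  0.0459]
top tin 0.48 [0.3699 0.0096 0.0028] [-0.1275 -0.1797]
[0.34389294 0.25112263 0.08516049] [ 0.9880747  -0.15390873 -0.0026337  -0.00368039] [ 0.06984212 -0.28835552 -0.70474815] 0.026110487563671958 [-0.12508979  0.06315655]
[218.47623079 226.92123392]
```

View pics/s7c.png

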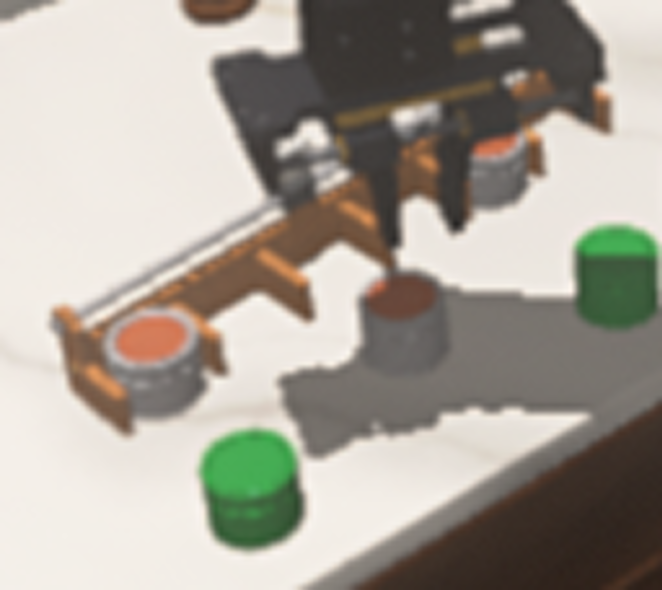

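The clip stands over gap 3 at y≈0.032. The finger tips at (393,245) and (458,228) are on the robot's side of the tin at (403,325), and again about 27 mm above the reported TCP. I'll descend behind the tin.

Emit:
arm_command(xyz=[[0,0,0],[0,0,0],[0,0,-0.015],[0,0,-0.03],[0,0,-0.045],[0,0,-0.055],[0,0,-0.055],[0,0,-0.055],[0,0,-0.055]], rot=[[0,0,0],[0,0,0],[0,0,0],[0,0,0],[0,0,0],[0,0,0],[0,0,0],[0,0,0],[0,0,0]])

```text
time: 12.4
ee_pos: [0.3443, 0.251, 0.0307]
eef_rot: [0.988, -0.154, -0.003, -0.004]
ft_force: [-0.2, 0.7, 0.3]
width: 0.026
grip_force: 0.0
```

Run:
```python
from h import *
r.camera("scene")
s=r.read_state();print(s["ee_pos"],s["eef_rot"],s["ft_force"],s["width"],inr(s["ee_pos"]),s["joint_positions"])
for d in r.spot_point("tin","scene")[:3]: p=w("scene",d["at"]);print(round(d["conf"],2),inr(p).round(4))
```

```text
[0.34461075 0.25103548 0.03093362] [ 0.98799686 -0.15439915 -0.002402   -0.00416336] [ 0.69895651  0.14785603 -0.19236359] 0.025878151659555333 [-0.12438706  0.0629862 ] [-7.27082292e-01  6.01407110e-02 -1.60983782e-03  2.14039047e+00
 -1.10379913e-02  9.37700256e-01 -2.60301191e+00]
0.88 [-0.1482 -0.0686]
0.84 [-0.0829  0.0464]
0.78 [-0.1265  0.1906]
```

Emit:
arm_command(xyz=[[-0.001,-0.001,0],[-0.003,-0.003,0],[-0.006,-0.006,0],[-0.006,-0.006,0],[-0.006,-0.006,-0.01],[-0.006,-0.006,-0.02],[-0.006,-0.006,-0.03],[-0.006,-0.006,-0.03],[-0.006,-0.006,-0.03]], rot=[[0,0,0.07],[0,0,0.15],[0,0,0.22],[0,0,0.25],[0,0,0.25],[0,0,0.25],[0,0,0.25],[0,0,0.25],[0,0,0.25]])

```text
time: 13.25
ee_pos: [0.3373, 0.2441, -0.0011]
eef_rot: [1.0, -0.03, -0.004, -0.002]
ft_force: [-0.3, 0.6, -0.1]
width: 0.026
grip_force: 0.0
```

Run:
```python
from h import *
im=snap("scene","s8");
s=r.read_state();print(s["ee_pos"],s["eef_rot"],s["ft_force"],inr(s["ee_pos"]),s["joint_positions"].round(3))
for d in r.spot_point("tin","scene")[:3]: p=w("scene",d["at"]);print(round(d["conf"],2),inr(p).round(4))
u,v=proj("scene",s["ee_pos"]);print(u,v);g=im.max(2);u=int(u);v=int(v)
print(g[v-14:v+8:1,u-14:u+15:1])
```

```text
[ 0.33771123  0.24450425 -0.00050856] [ 0.99954011 -0.02997753 -0.0036019  -0.00281699] [0.45235422 0.83058213 0.74106389] [-0.13200183  0.05730503] [-0.722  0.097 -0.006  2.182 -0.011  0.864 -2.352]
0.78 [-0.123   0.1908]
0.73 [-0.1519 -0.0653]
0.72 [-0.0837  0.0452]
223.28979886806135 249.5541416218223
[[102  97  97  97  82  60  52  51  51  50  55  72  87  93 107 111  77  51
   50  52  48  55  84 113 119 118 117 117 118]
 [ 98  97  98  99  91  68  53  50  51  51  56  74  89  93 103 110  77  52
   51  51  50  53  81 111 119 118 118 118 117]
 [ 97 100 102 103 100  75  55  50  51  50  56  72  88  91 102 111  81  54
   50  52  49  53  81 112 119 118 118 117 117]
 [ 98 100 104 104  99  78  58  52  51  50  54  71  88  91 101 112  93  65
   51  49  49  52  79 111 119 118 117 118 118]
 [ 99 101 103 100  96  81  59  51  50  49  53  66  86  90 101 116 113  91
   64  50  47  49  79 112 118 118 117 117 118]
 [ 98 101 101 102  98  80  59  51  50  50  51  64  84  88  96 114 121 113
   90  64  54  60  86 113 118 118 119 119 118]
 [ 95 100 101 103  99  81  59  51  49  50  51  60  83  89  98 113 12
[... 1168 characters left out ...]
114 113 113 114 113 113 114 114 114 114 114 114
  114 114 113 113 114 114 114 113 115 114 115]
 [113 112 112 112 113 113 113 112 112 113 114 112 113 112 112 114 113 114
  112 113 111 111 111 111 111 112 112 112 112]
 [112 112 113 112 112 111 112 111 110 111 112 112 113 112 111 113 113 112
  111 109 108 106 106 106 106 107 105 106 106]
 [111 111 111 111 112 112 111 112 111 111 111 112 111 111 112 111 111 109
  107 113 136 145 144 145 146 139 123 137 145]
 [110 109 110 110 110 110 111 111 111 110 110 111 112 111 111 111 108 114
  136 162 208 226 228 228 230 218 186 211 227]
 [107 108 109 108 108 109 109 109 109 109 109 109 109 109 109 107 104 133
  200 227 233 233 233 233 234 233 228 231 235]]
```

Emit:
arm_command(xyz=[[0,0,-0.005],[0,0,-0.01],[0,0,-0.012],[0,0,-0.012]], rot=[[0,0,0],[0,0,0],[0,0,0],[0,0,0]])

```text
time: 13.68
ee_pos: [0.3375, 0.2444, -0.0127]
eef_rot: [1.0, -0.03, -0.004, -0.003]
ft_force: [0.1, -0.1, -0.5]
width: 0.026
grip_force: 0.0
```

Emit:
arm_command(xyz=[[0.0045,-0.0013,0],[0.009,-0.0026,0],[0.0135,-0.0039,0],[0.018,-0.0052,0],[0.0225,-0.0065,0],[0.027,-0.0078,0],[0.0315,-0.009,0],[0.036,-0.0104,0],[0.0405,-0.0117,0],[0.0464,-0.0134,0],[0.0464,-0.0134,0]], rot=[[0,0,0],[0,0,0],[0,0,0],[0,0,0],[0,0,0],[0,0,0],[0,0,0],[0,0,0],[0,0,0],[0,0,0],[0,0,0]])

```text
time: 14.6
ee_pos: [0.3856, 0.2308, -0.0121]
eef_rot: [1.0, -0.03, -0.003, -0.003]
ft_force: [-0.2, 0.3, 1.2]
width: 0.0262
grip_force: 0.0
```

```bash
cat > m.py <<'E'
from h import *
import sys
im=snap("scene",sys.argv[1]); t=snap("top",sys.argv[1]+"t")
s=r.read_state();print(s["time"],s["ee_pos"].round(4),s["eef_rot"].round(3),s["ft_force"].round(1),inr(s["ee_pos"]).round(4))
for c in("scene","top"):
  for l in("tin","tin_center","clip_center"):
    for d in r.spot_point(l,c)[:5]:
      p=w(c,d["at"]);q=inr(p)
      if -.1<q[0]<.05 and -.01<q[1]<.08: print(c,l,round(d["conf"],2),q.round(4),p[2].round(3))
for c,a in(("scene",im),("top",t)):
  hsv=cv2.cvtColor(a,cv2.COLOR_RGB2HSV); k=((hsv[...,0]<12)&(hsv[...,1]>100)&(hsv[...,2]>50)).astype(np.uint8)
  n,_,st,ce=cv2.connectedComponentsWithStats(k)
  for i in range(1,n):
    q=inr(ray(c,ce[i],.04))
    if st[i,4]>15 and -.12<q[0]<.03 and -.2<q[1]<.2: print(c,"red",st[i,4],q.round(4))
E
python3 m.py s9
```

```text
14.7 [ 0.3846  0.2311 -0.0122] [ 1.    -0.03  -0.003 -0.003] [-0.7 -0.1  0.4] [-0.087   0.0385]
scene tin 0.54 [-0.0545  0.0303] 0.002
scene tin_center 0.57 [-0.0532  0.0328] 0.018
scene clip_center 0.54 [0.0304 0.0325] 0.05
top tin 0.44 [-0.0533  0.0314] -0.003
top tin_center 0.43 [-0.055   0.0308] 0.017
top clip_center 0.6 [0.0258 0.0317] 0.052
scene red 86 [-0.0099  0.1688]
top red 133 [-0.0052 -0.0987]
top red 115 [-0.0029  0.1669]
top red 31 [-0.0441  0.0271]
```

Emit:
arm_command(xyz=[[0.0032,-0.0016,0],[0.0064,-0.0033,0],[0.0096,-0.0044,0],[0.0145,-0.0038,0],[0.0195,-0.0032,0],[0.0245,-0.0027,0],[0.0294,-0.0021,0],[0.0344,-0.0015,0],[0.0394,-0.0009,0],[0.0433,-0.0004,0],[0.0463,-0.0001,0],[0.0463,-0.0001,0]], rot=[[0,0,0.06],[0,0,0.12],[0,0,0.177],[0,0,0.177],[0,0,0.177],[0,0,0.177],[0,0,0.177],[0,0,0.177],[0,0,0.177],[0,0,0.177],[0,0,0.177],[0,0,0.177]])

```text
time: 16.0
ee_pos: [0.4313, 0.2312, -0.0121]
eef_rot: [0.998, 0.058, -0.003, -0.003]
ft_force: [0.8, 0.9, 0.5]
width: 0.0262
grip_force: 0.0
```

```bash
python3 m.py s10
```

```text
16.1 [ 0.4307  0.2312 -0.0122] [ 0.998  0.059 -0.003 -0.003] [0.1 0.7 0.9] [-0.0412  0.0332]
scene tin 0.52 [-0.0066  0.0333] -0.003
scene tin_center 0.56 [-0.0067  0.0313] 0.017
top tin 0.5 [-0.0097  0.033 ] -0.002
top tin_center 0.55 [-0.0046  0.0315] 0.02
top clip_center 0.62 [0.0235 0.0304] 0.052
top clip_center 0.26 [0.002  0.0005] -0.0
scene red 23 [-0.0155 -0.0898]
scene red 88 [-0.0096  0.1685]
top red 133 [-0.0052 -0.0987]
```

Nearly home. I'll nudge until the force shows contact with the back board.

Emit:
arm_command(xyz=[[0.001,0.0001,0],[0.002,0.0002,0],[0.003,0.0004,0],[0.004,0.0005,0],[0.004,0.0005,0]], rot=[[0,0,0],[0,0,0],[0,0,0],[0,0,0],[0,0,0]])

```text
time: 16.82
ee_pos: [0.4348, 0.2317, -0.0122]
eef_rot: [0.998, 0.059, -0.003, -0.003]
ft_force: [-0.7, -0.4, -0.9]
width: 0.0261
grip_force: 0.2
```

Emit:
arm_command(xyz=[[0.001,0.0001,0],[0.002,0.0002,0],[0.003,0.0004,0],[0.003,0.0004,0]], rot=[[0,0,0],[0,0,0],[0,0,0],[0,0,0]])

```text
time: 17.15
ee_pos: [0.4358, 0.2318, -0.0125]
eef_rot: [0.998, 0.059, -0.005, -0.002]
ft_force: [-7.7, -0.6, 6.2]
width: 0.0262
grip_force: 4.5
```

There is 7.7 N of contact, so the tin is against the board. I'll back off and lift.

Emit:
arm_command(xyz=[[-0.003,-0.0004,0],[-0.01,-0.0012,0],[-0.02,-0.0024,0],[-0.03,-0.0035,0],[-0.04,-0.0047,0],[-0.04,-0.0047,0.03],[-0.04,-0.0047,0.07],[-0.04,-0.0047,0.11],[-0.04,-0.0047,0.15],[-0.04,-0.0047,0.17],[-0.04,-0.0047,0.17],[-0.04,-0.0047,0.17]], rot=[[0,0,0],[0,0,0],[0,0,0],[0,0,0],[0,0,0],[0,0,0],[0,0,0],[0,0,0],[0,0,0],[0,0,0],[0,0,0],[0,0,0]])

```text
time: 18.15
ee_pos: [0.3976, 0.2278, 0.1589]
eef_rot: [0.998, 0.059, -0.002, -0.004]
ft_force: [-0.5, -0.5, -0.0]
width: 0.0265
grip_force: 0.0
```

```bash
python3 m.py s11
python3 - <<'E'
from h import *
crop("scene","s12",[(.38,.4,0),(.38,.08,0),(.52,.4,.1),(.52,.08,.1)])
E
```

```text
18.25 [0.3967 0.227  0.1569] [ 0.998  0.059 -0.004 -0.003] [ 0.1 -0.1 -1. ] [-0.0755  0.0331]
scene tin_center 0.71 [-0.0027  0.0315] 0.017
scene clip_center 0.59 [0.0309 0.0337] 0.052
top tin 0.7 [-0.0056  0.032 ] -0.002
top tin_center 0.54 [-0.0048  0.0309] 0.018
top clip_center 0.52 [0.0248 0.0331] 0.054
scene red 57 [-0.0088 -0.0937]
scene red 71 [-0.0085  0.0359]
scene red 86 [-0.0099  0.1688]
top red 132 [-0.0052 -0.0988]
top red 128 [-0.0034  0.0317]
s12 131 167 5.412844036697248
```

View pics/s12c.png

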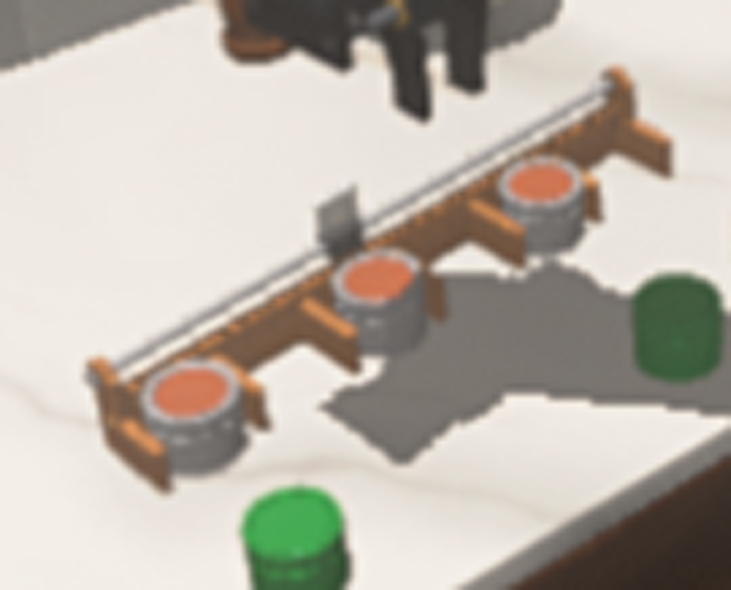

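The tin at (380,300) stands home in the third gap, in line with the other two. The clip at (340,222) is over that gap and the gripper is clear, so I hand in.

```bash
python3 -c "
from bench import r
print(r.close_job())"
```

```text
the job is handed in; nothing more can be done
None
```

I slid the label clip over the middle of the third gap, pushed the loose tin home against the back board there, and handed in the job at about 18 s of the 70 s; the judge gave no verdict back.

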